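# Unhook the tube carrier past the sprung keeper and start the conditioning unit

### The arm

A 6-joint arm with a two-finger parallel gripper is mounted at the origin on the work surface. World frame = base frame: x ahead of the robot, y to its left, z up, the work surface at z = 0. Lengths are in m, angles in rad, forces in N, time in s.
With the tool pointing down it reaches from about 0.25 to 0.775 m from the base axis. Payload 4 kg.
Tool frame: the origin (TCP) lies where the fingers leave the gripper's body, on its centre line; the fingertips stand 97 mm ahead of it and the grasp point (between the pads) lies 78 mm ahead of it; z points along the fingers, x is the direction in which the jaws open and shut, and the axes are right-handed (so a half turn about z gives the same grasp; the last joint's range is limited). The gripper opens to 94 mm and grips with 3 to 60 N. Pads are 16 mm wide; open, the fingers measure 119 mm over their backs; the gripper's body (75 mm by 177 mm) begins 78 mm behind the grasp point.
Start: joints at [1.238, 0.087, 1.371, -0, 1.684, -0.103], TCP at [0.125, 0.536, 0.303] pointing down, gripper open.
Joint ranges: [-3.1, 3.1], [-0.76, 2.03], [0.27, 2.55], [-1.08, 4.22], [0.17, 2.65], [-2.57, 2.57]. Speed limits (rad/s): [2.79, 2.79, 3.14, 3.14, 3.14, 3.14].

### API

Orientations are given as [roll, pitch, yaw] about the fixed x, y, z axes, in that order (R = Rz(yaw) Ry(pitch) Rx(roll)).
In Python, from bench import * gives the robot as it stands.
- The arm moves only by the tool jog_arm, never from a script. Its argument "moves" is a list of rows, each a list of 7 numbers: the turn, a rotation vector about the world's x, y, z in rad, then the shift along the world's x, y, z in mm, then the finger opening in mm, from 0 to 94. In form: [[rx, ry, rz, tx, ty, tz, fingers], ...]. A call has 1 to 12 rows; each row shifts and turns the commanded pose from where the row before left it; what a row does not reach is not made up. A row lasts 1/8 s, in which the tool goes at most 62.5 mm and 10.7 degrees, less where a joint would pass 70% of its speed; a pose out of reach is approached as far as the arm can. A call is refused whole if a number of a shift passes 62.5 or a number of a turn 0.188, either way. A call with a gripper value outside its range is refused whole. The fingers move at their own pace and stop on an object; the grip force is fixed at half the most. Time passes only in rows, so rows that do not move let the fingers close. It gives the time, the measured TCP pose, the force and the opening at its end, in the units of the state.
- get_obs(): the state, without advancing time (a new reading comes with each control period).
- snapshot(name): name is "side" or "top"; returns the picture (400x640x3 uint8, red, green, blue); there is no depth.
- get_calibration(name): a dict with "camera_matrix" (3x3 intrinsics, pixels), "R" (3x3) and "t" (3): a world point X has camera coordinates R X + t. Camera axes: x right, y down, z forward; pixel columns grow to the right and rows downward; lengths in m; the calibration is good to about 2 mm. A picture is of the moment at which its call begins. get_calibration takes no time and is no camera call.
- close_job(): hands the job in, once; it reports no verdict.
Trained networks look in the newest picture that a camera, given by its name, has taken for a name from the list of things; names that differ only in an ending like _2 or _b are one class to them, and where a whole thing is asked for, a point or a joint stands for the part that bears it (a point fixed in the world has none). Each returns a list of dicts, best first, with "conf" (0 to 1); they miss things now and then, are a little off and sometimes report something else, mostly with a low value. They report only what shows in the picture. A call takes as long as a camera call. They do not tell look-alikes from the thing itself.
- look_for(label, camera): "bbox" ([left, top, right, bottom] in pixels, round what is visible of it).
The state is a dict: "time": time; "joint_positions": joint angles; "qvel": joint speeds; "joint_torque": joint torques, N m; "tool_pos": TCP position; "ee_rot": TCP orientation; "wrist_force": force on the tool from outside, world axes, zero at the start; "wrist_torque": the same for the moment, N m; "width": finger opening in m.
Only numpy, scipy, OpenCV 4.12 (cv2) and the standard library are available. Lean on these libraries where they do the work, as an engineer would, in place of code of your own. Each camera call takes 0.05 s, during which the arm holds its last target.

### The job

Load the tube carrier into the white conditioning unit: push the carrier's blue bail bar back against the hook's sprung orange keeper until the bar is clear of the hook's beak, lift the carrier off, and lower it, without dropping it, fully home into the unit's well. Let go of it, then press the unit's green start button fully down and release it. Keep the carrier upright all the while and leave the bottle, the spanner and the cap box where they are.

Things in the scene. Friction and masses are not known exactly. Their poses are not given: they have to be found in the camera images.
- carrier: Tube carrier, 0.2 to 0.35 kg: hollow aluminium block 60 x 180 x 40 mm (x, y, z), 12 steel tubes standing 20 mm out of its top, and a rigid bail (14 x 8 mm straps at y = +-84 mm, blue bar along y on top). Starts hanging on the hook by the bar's middle, upright, facing as hook_stand, underside 35 mm over the bench. Origin: centre of the block's underside, z up. Half-turn symmetric.
- bail_bar (a point): Centre of the carrier's blue bail bar, 165 mm above the carrier's origin. The bar is 14 mm wide (x), 20 mm high (z) and 176 mm long (y), free to be gripped from above on either side of the hook, for instance 40 mm from its middle.
- hook_stand: Fixed hook stand; origin on the bench under the hook's pocket, x points from the hook's tip to the post. Base plate 120 x 150 x 12 mm centred at x = 85; post 20 mm thick at x = 100 mm with a black cap, 222 mm high. The hook is a dark steel plate 12 mm thick (y) in the x-z plane, reaching from the post to x = -25 mm.
- hook_seat (a point): Where the bar's centre rests in the hook, 200 mm over the bench (bar starts within 1 mm in x, 3 mm in y); axes as hook_stand. From here, mm: hook floor top z = -10, level back to the post; tip x = -25 to -11; lowest part of the hook z = -42. The bar is freed by moving it 15 mm or more (best 20) in +x against the keeper, then up; 50 mm up it clears all and can go out in -x over the beak.
- beak (a point): Rear edge of the beak, the part of the hook's tip that overhangs the bar; 8 mm in +x of the hook seat, 23 mm above it. The beak reaches from the tip (x = -11) to x = +8 mm from the seat; its underside is 16 mm and its top 30 mm above the seat.
- keeper (a joint): Angle (rad) of the orange sprung keeper, an upright flap 24 mm wide hinged 16 mm behind (+x) and 32 mm below the hook seat. 0 = shut: front face upright 9.5 mm behind the seat, top 34 mm above it, closing the pocket. Swings back (+x), positive, to 0.95; the bar 20 mm back holds it at about 0.65. A spring shuts it: at bar height 3 N to start, 6 N when open.
- unit: Fixed white tube-conditioning unit 260 x 260 mm. Origin: centre of its underside on the bench; its front ledge faces -x. Deck (x = -50 to +130 mm) 110 mm high with the well in it; front ledge (x = -130 to -50 mm) 90 mm high with a round gauge, the green start button in the middle, and a dark display.
- well (a point): Centre of the floor of the unit's rectangular well, at x = +30 mm, 80 mm above the bench; axes as the unit. The well is 68 (x) x 188 (y) mm and 30 mm deep, 4 mm larger than the carrier's block on every side; its rim (the deck) is 110 mm above the bench.
- start (a joint): Travel of the green start button: 0 released, 0.006 m fully down. It springs back; about 5 N fully down.
- start_top (a point): Centre of the top of the start button, a disc 32 mm across, pressed straight down.
- amber_bottle: Bystander: amber bottle 64 mm wide, 130 mm high, standing; origin at the centre of its underside.
- spanner: Bystander: steel spanner 170 mm long, lying flat on the bench.
- cap_box: Bystander: grey box with blue lid, 94 x 124 x 57 mm; origin at the centre of its underside.
Things that resemble listed ones, but are neither listed nor needed, are in the scene too. Of the things like the carrier, leave any that is red; of the rest the smaller one is meant.

How it is judged:
On the way, in this order (a step that is already met when the one before it is completed fails the run):
1. the bar, still down in the hook, is pushed back at least 12 mm and holds the keeper open (over 0.3 rad) (value of joint keeper above 0.3 rad and x of bail_bar in the frame of hook_seat above 0.012 m and z of bail_bar in the frame of hook_seat below 0.025 m and horizontal distance between bail_bar and hook_seat below 0.05 m), for 0.1 s.
2. the carrier is off the hook (bar over 80 mm from the seat) and the keeper has sprung shut (distance between bail_bar and hook_seat above 0.08 m and value of joint keeper below 0.1 rad), for 0.1 s.
3. the carrier is lowered into the well, within 12 mm of its floor, while still held (horizontal distance between carrier and well below 0.012 m and z of carrier in the frame of well below 0.012 m and contact force between carrier and the fingers above 1 N), for 0.05 s.
4. with the carrier home and let go, the start button is pressed down (over 4 mm) (value of joint start above 0.004 m and contact force between carrier and the fingers below 0.2 N and horizontal distance between carrier and well below 0.01 m and z of carrier in the frame of well below 0.005 m and angle between carrier's own z axis and vertical below 0.06 rad and angle between the y axis of carrier and the y axis of well, either way round below 0.12 rad), for 0.05 s.
At the end, for the whole second after the job is handed in: Carrier home in the well: origin within 10 mm of the well centre sideways, under 5 mm above its floor, tilt under 0.06 rad, long side along the well within 0.12 rad (either way round), let go and at rest; keeper shut (under 0.1 rad); start button released (under 2 mm) (horizontal distance between carrier and well below 0.01 m and z of carrier in the frame of well below 0.005 m and angle between carrier's own z axis and vertical below 0.06 rad and angle between the y axis of carrier and the y axis of well, either way round below 0.12 rad and contact force between carrier and the fingers below 0.2 N and linear speed of carrier below 0.02 m/s and value of joint keeper below 0.1 rad and value of joint start below 0.002 m); the robot touches nothing.
It fails at once if the carrier is tipped more than 0.5 rad from upright (angle between carrier's own z axis and vertical above 0.5 rad).
It fails at once if the amber bottle is moved more than 20 mm (distance of amber_bottle from where it was at the start of the episode above 0.02 m).
It fails at once if the spanner is moved more than 20 mm (distance of spanner from where it was at the start of the episode above 0.02 m).
It fails at once if the cap box is moved more than 20 mm (distance of cap_box from where it was at the start of the episode above 0.02 m).
It also fails if it takes over 56 s, if anything falls off the work surface, if the arm or the gripper's body presses on something with over 40 N, if the wrist force passes 120 N, or if a joint passes its speed limit or range.

## Working session

There is one attempt and no reset: what is moved stays moved. The work goes in short steps, Python scripts to look and compute and a tool call to move; the robot and the scene stay as the last step left them, time stands still between calls to the robot, and variables do not carry over. Pictures are saved under pics/ and viewed, and the job is handed in when it is done.

Besides the shell and the picture viewer there is one more tool, called after "Emit:" as name([rows], argument=value, ...), one row to a line, values as JSON. jog_arm: Moves the arm, as the interface text tells. Its arguments: {"type":"object","properties":{"moves":{"type":"array","items":{"type":"array","items":{"type":"number"}}}},"required":["moves"]}

```bash
mkdir -p pics; ls; python3 - <<'E'
from bench import *
import cv2,numpy as np
for n in("side","top"):
    im=snapshot(n); cv2.imwrite(f"pics/{n}0.png",im[:,:,::-1]); c=get_calibration(n); print(n,np.round(c["camera_matrix"],1).tolist(),np.round(c["R"],4).tolist(),np.round(c["t"],4).tolist())
    for l in ("carrier","bail_bar","hook_stand","keeper","unit","start","amber_bottle","spanner","cap_box"):
        print(n,l,[(np.round(d["bbox"]).tolist(),round(d["conf"],2)) for d in look_for(l,n)])
o=get_obs();print(o)
E
```

```text
pics
side [[516.8, 0.0, 304.8], [0.0, 516.8, 203.5], [0.0, 0.0, 1.0]] [[0.9305, -0.366, -0.0138], [-0.2806, -0.6879, -0.6694], [0.2355, 0.6268, -0.7428]] [-0.4855, 0.243, 1.5605]
side carrier [([305.0, 226.0, 348.0, 306.0], 0.9), ([399.0, 250.0, 469.0, 299.0], 0.77), ([204.0, 318.0, 305.0, 399.0], 0.65), ([258.0, 177.0, 268.0, 186.0], 0.64)]
side bail_bar [([303.0, 225.0, 353.0, 308.0], 0.86), ([397.0, 251.0, 470.0, 299.0], 0.79), ([209.0, 316.0, 308.0, 400.0], 0.56), ([326.0, 360.0, 391.0, 380.0], 0.54)]
side hook_stand [([320.0, 223.0, 379.0, 297.0], 0.94)]
side keeper [([332.0, 237.0, 337.0, 248.0], 0.37)]
side unit [([240.0, 141.0, 342.0, 234.0], 0.79)]
side start [([260.0, 176.0, 270.0, 186.0], 0.4), ([319.0, 223.0, 380.0, 296.0], 0.25)]
side amber_bottle [([371.0, 173.0, 391.0, 209.0], 0.56), ([325.0, 363.0, 391.0, 378.0], 0.49)]
side spanner [([322.0, 362.0, 390.0, 380.0], 0.89), ([234.0, 120.0, 262.0, 151.0], 0.43), ([319.0, 223.0, 382.0, 300.0], 0.18)]
side cap_box [([234.0, 119.0, 259.0, 153.0], 0.97), ([306.0, 221.0, 352.0, 307.0], 0.61)]
top [[490.0, 0.0, 324.8], [0.0, 49
[... 648 characters left out ...]
 201.0, 216.0, 234.0], 0.78)]
{'time': 1.0, 'joint_positions': array([ 1.23789327e+00,  8.72230568e-02,  1.37068090e+00, -6.02124239e-06,
        1.68359125e+00, -1.03112236e-01]), 'qvel': array([-0.00183737,  0.00023401,  0.00198011, -0.00067869,  0.00038176,
       -0.00012207]), 'joint_torque': array([-5.52586898e-04, -3.40049028e+01, -3.02605927e+01,  7.19568436e-02,
        2.37442012e-02, -1.39993421e-05]), 'tool_pos': array([0.12529493, 0.53555941, 0.30270297]), 'ee_rot': array([ 3.14157667e+00, -9.63199623e-05,  1.34100483e+00]), 'wrist_force': array([-0.53442956,  0.71849219, -0.45662762]), 'wrist_torque': array([-0.05224071, -0.02558309,  0.00705103]), 'width': 0.09411655775401952}
```

View pics/side0.png

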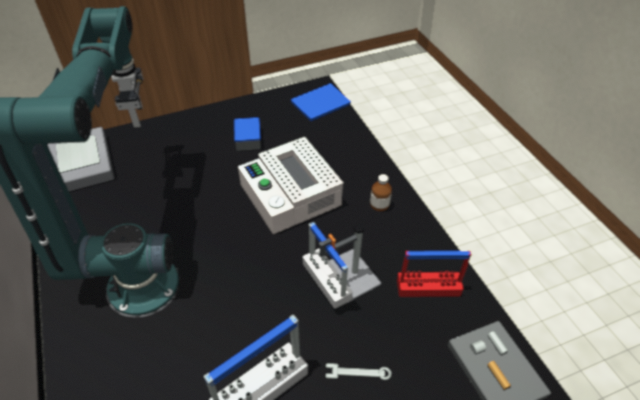

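View pics/top0.png

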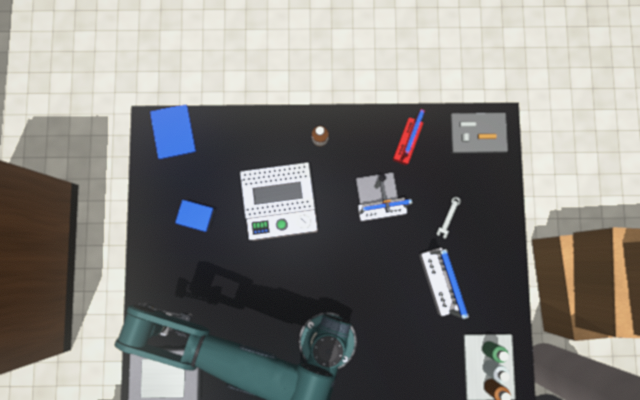

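```bash
python3 - <<'E'
import cv2
s=cv2.imread("pics/side0.png");t=cv2.imread("pics/top0.png")
cv2.imwrite("pics/s1.png",cv2.resize(s[205:315,290:390],None,fx=5.4,fy=5.4,interpolation=cv2.INTER_CUBIC))
cv2.imwrite("pics/s2.png",cv2.resize(s[130:240,230:350],None,fx=5.4,fy=5.4,interpolation=cv2.INTER_CUBIC))
cv2.imwrite("pics/t1.png",cv2.resize(t[160:240,345:425],None,fx=7,fy=7,interpolation=cv2.INTER_CUBIC))
cv2.imwrite("pics/t2.png",cv2.resize(t[155:245,230:325],None,fx=6,fy=6,interpolation=cv2.INTER_CUBIC))
E
```

```text
(no output)
```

View pics/s1.png

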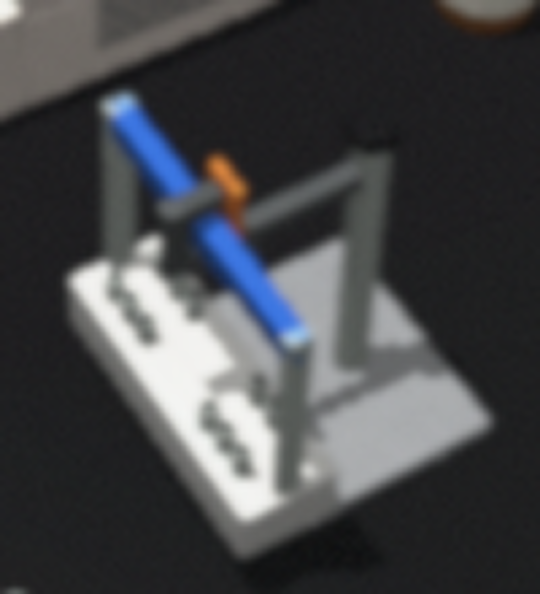

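View pics/t1.png

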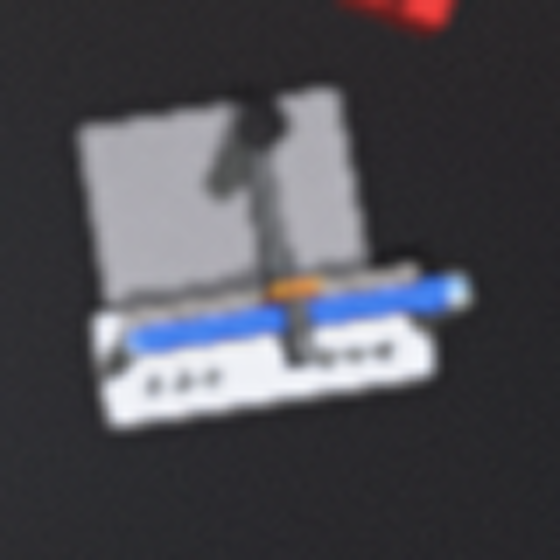

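View pics/s2.png

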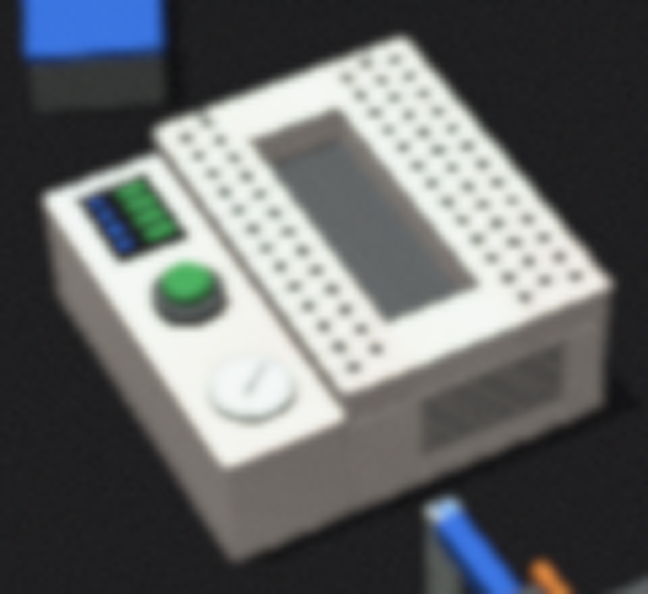

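View pics/t2.png

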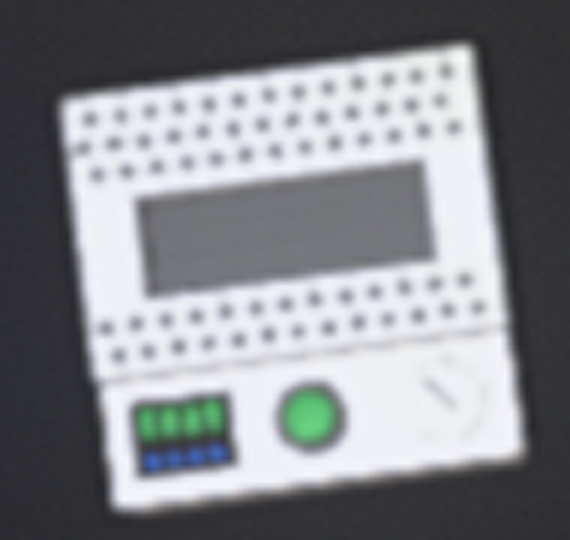

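```bash
cat > h.py <<'E'
import numpy as np,cv2
from scipy.optimize import least_squares
from bench import *
C={n:get_calibration(n) for n in("side","top")}
def proj(n,X):
    c=C[n]; p=np.atleast_2d(X)@np.array(c["R"]).T+c["t"]; q=p@np.array(c["camera_matrix"]).T; return q[:,:2]/q[:,2:]
def tri(a,b):
    P=[np.array(C[n]["camera_matrix"])@np.c_[C[n]["R"],C[n]["t"]] for n in("side","top")]
    h=cv2.triangulatePoints(P[0],P[1],np.array(a,float).reshape(2,1),np.array(b,float).reshape(2,1)); return (h[:3]/h[3]).ravel()
def px(u,o,s): return (np.array(u,float)+.5)/s-.5+np.array(o)
def pose(X,p): # p=x,y,z,yaw
    c,s=np.cos(p[3]),np.sin(p[3]); return np.asarray(X)@np.array([[c,-s,0],[s,c,0],[0,0,1]]).T+p[:3]
def fit(obs,p0,freez=True):
    # obs: list (cam, model pt, pixel)
    f=lambda p:np.concatenate([(proj(n,pose(X,p if freez else np.r_[p[:2],0,p[2]]))[0]-u) for n,X,u in obs])
    r=least_squares(f,p0,loss="soft_l1"); return r.x,f(r.x).reshape(-1,2)
E
cat > m1.py <<'E'
from h import *
S2=lambda u:px(u,(230,130),5.4); T2=lambda u:px(u,(230,155),6)
d=lambda x,y,z:(x/1e3,y/1e3,z/1e3)
obs=[("side",d(-50,130,110),S2((155,130))),("side",d(130,130,110),S2((402,38))),("side",d(130,-130,110),S2((612,285))),("side",d(-50,-130,110),S2((348,395))),
("side",d(-130,130,90),S2((42,195))),("side",d(-130,-130,90),S2((232,467))),("side",d(-130,-130,0),S2((238,562))),
("side",d(-4,94,110),S2((258,138))),("side",d(64,94,110),S2((342,110))),("side",d(64,-94,110),S2((478,288))),("side",d(-4,-94,110),S2((388,322))),
("top",d(130,130,110),T2((60,100))),("top",d(130,-130,110),T2((472,45))),("top",d(-130,130,90),T2((115,510))),("top",d(-130,-130,90),T2((525,458))),
("top",d(64,94,110),T2((136,200))),("top",d(64,-94,110),T2((425,162))),("top",d(-4,-94,110),T2((435,260))),("top",d(-4,94,110),T2((147,297)))]
for sub,name in((obs,"both"),([o for o in obs if o[0]=="side"],"side"),([o for o in obs if o[0]=="top"],"top")):
    for fz in(True,False):
        p,r=fit(sub,[.45,.2,0,.13] if fz else [.45,.2,.13],fz); print("unit",name,np.round(p,4),np.abs(r).mean(0))
        if name=="both" and not fz: print(np.round(r,2).tolist())
print("button",tri(S2((187,280)),T2((310,415))))
S1=lambda u:px(u,(290,205),5.4); T1=lambda u:px(u,(345,160),7)
a=tri(S1((122,100)),T1((130,340)));b=tri(S1((292,338)),T1((468,292)));print("bar ends",a,b,(a+b)/2,np.linalg.norm(a-b),np.arctan2(*(a-b)[[0,1]]))
obs=[("side",d(0,88,210),S1((122,100))),("side",d(0,-88,210),S1((292,338))),("top",d(0,88,210),T1((130,340))),("top",d(0,-88,210),T1((468,292))),
("side",d(-30,90,75),S1((68,280))),("side",d(-30,-90,75),S1((240,522))),("side",d(30,-90,75),S1((337,470))),("side",d(-30,-90,35),S1((240,558))),
("top",d(-30,90,75),T1((112,428))),("top",d(-30,-90,75),T1((436,372))) ]
for fz in(True,False):
    p,r=fit(obs,[.45,-.1,0,.13] if fz else [.45,-.1,.13],fz); print("carrier",np.round(p,4));print(np.round(r,2).tolist())
st=[("side",d(145,-75,12),S1((492,420))),("side",d(25,-75,12),S1((330,508))),("top",d(145,75,12),T1((80,128))),("top",d(145,-75,12),T1((342,88))),
("top",d(100,0,222),T1((258,125)))]
p,r=fit(st,[.45,-.1,.13],False);print("stand",p,np.round(r,2).tolist())
E
python3 m1.py
```

```text
unit both [ 0.5385  0.1824 -0.0023  0.1269] [0.56268958 0.43920688]
unit both [0.538  0.1812 0.1271] [0.56533633 0.44901155]
[[0.28, -0.15], [0.36, -0.09], [-0.15, -0.31], [-0.09, -0.52], [0.55, -0.03], [-1.01, -0.23], [-0.42, 0.19], [-2.17, 0.06], [-0.21, -1.34], [1.57, -0.6], [-0.11, 0.56], [0.84, 0.43], [-0.34, 0.47], [0.6, -0.14], [0.05, -0.8], [-0.39, -0.57], [0.43, -0.89], [1.11, 0.3], [-0.07, 0.84]]
unit side [ 0.5394  0.1849 -0.0049  0.1296] [0.59282257 0.38665345]
unit side [0.5379 0.1803 0.1295] [0.581701   0.35974685]
unit top [0.5368 0.1816 0.0077 0.1223] [0.44366474 0.49621248]
unit top [0.5378 0.1823 0.122 ] [0.46260413 0.54780759]
button [0.44884207 0.17118705 0.10703795]
bar ends [ 0.49523674 -0.13144553  0.2087006 ] [ 0.51534969 -0.30370545  0.21430822] [ 0.50529321 -0.21757549  0.21150441] 0.17352076284913115 -0.11623301946525384
carrier [ 5.052e-01 -2.170e-01  1.000e-04  1.391e-01]
[[-0.99, -0.49], [1.5, 0.67], [-0.39, 0.54], [-0.24, 0.17], [0.1, -1.12], [0.15, -0.15], [0.49, 0.17], [-0.25, 0.7], [0.15, -0.5], [-0.03, 0.6]]
carrier [ 0.5052 -0.217   0.1392]
[[-0.99, -0.47], [1.5, 0.68], [-0.4, 0.53], [-0.25, 0.16], [0.1, -1.11], [0.15, -0.14], [0.49, 0.17], [-0.25, 0.71], [0.14, -0.5], [-0.04, 0.6]]
stand [ 0.50705285 -0.21573888  0.15001441] [[0.67, -0.4], [-3.11, 1.08], [-0.25, 0.01], [-0.92, -0.13], [0.79, -0.61]]
```

```bash
cat >> h.py <<'E'
def box(x0,x1,y0,y1,z0,z1):
    v=np.array([[x,y,z] for x in(x0,x1) for y in(y0,y1) for z in(z0,z1)])/1e3
    return [(v[i],v[j]) for i in range(8) for j in range(i) if bin(i^j).count("1")==1]
UNIT=box(-50,130,-130,130,0,110)+box(-130,-50,-130,130,0,90)+box(-4,64,-94,94,80,110)
CAR=box(-30,30,-90,90,0,40)+box(-7,7,-88,88,155,175)
STAND=box(25,145,-75,75,0,12)+box(90,110,-10,10,12,222)+box(-25,-11,-6,6,158,230)
def overlay(im,n,items,o,wh,s,fn):
    x,y=o;w,h=wh
    c=cv2.resize(np.ascontiguousarray(im[y:y+h,x:x+w,::-1]),None,fx=s,fy=s,interpolation=cv2.INTER_CUBIC)
    for edges,p,col in items:
        for a,b in edges:
            q=[tuple(np.round(((proj(n,pose(v,p))[0]-o+.5)*s-.5)*16).astype(int).tolist()) for v in(a,b)]
            cv2.line(c,q[0],q[1],col,1,cv2.LINE_AA,4)
    cv2.imwrite(fn,c)
E
python3 - <<'E'
from h import *
s=cv2.imread("pics/side0.png")[:,:,::-1];t=cv2.imread("pics/top0.png")[:,:,::-1]
u=[.538,.1815,0,.127];c=[.5052,-.217,.035,.139];h=[.5052,-.217,0,.139]
overlay(s,"side",[(UNIT,u,(0,0,255))],(235,130),(115,110),5,"pics/o1.png")
overlay(t,"top",[(UNIT,u,(0,0,255))],(230,155),(100,95),6,"pics/o2.png")
overlay(s,"side",[(CAR,c,(0,0,255)),(STAND,h,(0,255,0))],(290,205),(100,110),5,"pics/o3.png")
overlay(t,"top",[(CAR,c,(0,0,255)),(STAND,h,(0,255,0))],(345,160),(80,80),7,"pics/o4.png")
for a,b,n in(("o1","o2","oa"),("o3","o4","ob")):
    A=cv2.imread(f"pics/{a}.png");B=cv2.imread(f"pics/{b}.png");H=max(A.shape[0],B.shape[0])
    A,B=[cv2.copyMakeBorder(i,0,H-i.shape[0],0,0,0) for i in(A,B)]; 
E
```

```text
(no output)
```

View pics/o1.png

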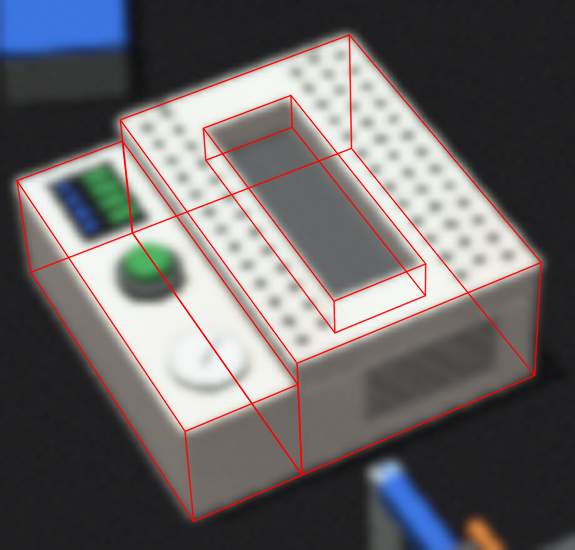

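View pics/o2.png

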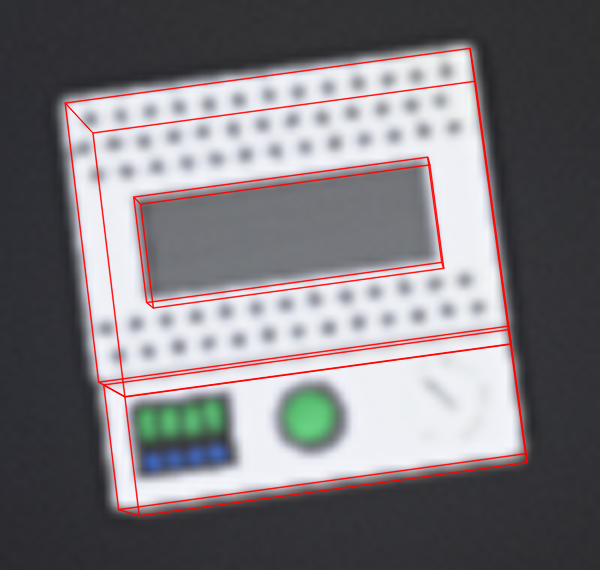

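View pics/o3.png

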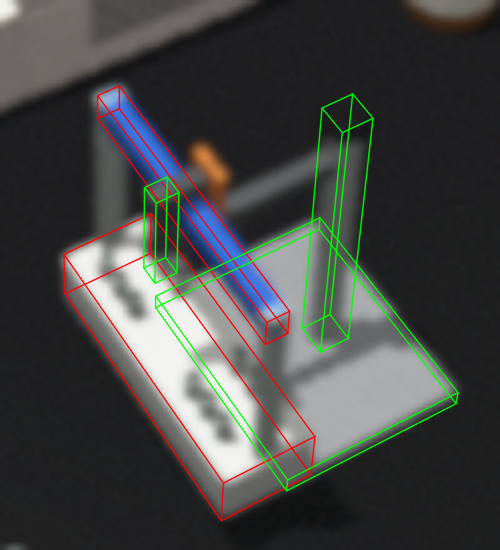

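View pics/o4.png

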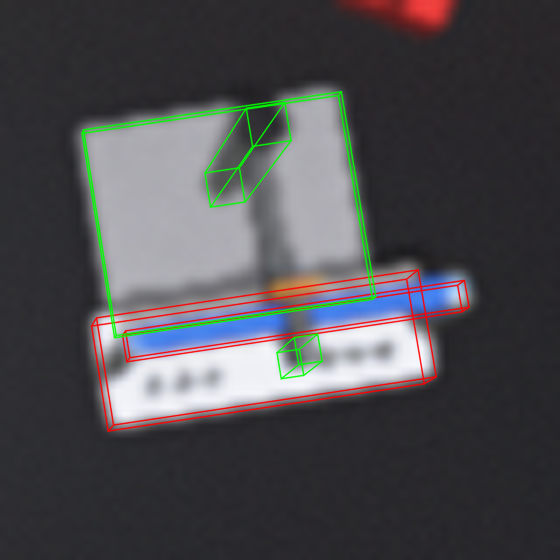

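```bash
cat > m2.py <<'E'
from h import *
K=8
def hullmask(n,V,o,wh):
    q=((proj(n,V)-o+.5)*K-.5); m=np.zeros((wh[1]*K,wh[0]*K),np.uint8)
    cv2.fillConvexPoly(m,cv2.convexHull(np.round(q*16).astype(np.int32)),255,cv2.LINE_AA,4)
    m=cv2.resize(m,wh,interpolation=cv2.INTER_AREA)/255.
    return m
def bx(x0,x1,y0,y1,z0,z1): return np.array([[x,y,z] for x in(x0,x1) for y in(y0,y1) for z in(z0,z1)])/1e3
def fitbar(ims,rois,p0,occ=None,L=88):
    B={n:np.clip((im[:,:,2].astype(float)-im[:,:,0])/130,0,1) for n,im in ims.items()}
    from scipy.spatial.transform import Rotation as Rn
    def model(p,n,o,wh):
        V=bx(-7,7,-L,L,-10,10)@Rn.from_euler("ZX",[p[3],p[4]]).as_matrix().T+p[:3]
        m=hullmask(n,V,o,wh); 
        if occ is not None:m=m*(1-hullmask(n,pose(occ,p[:4]),o,wh))
        return cv2.GaussianBlur(m,(0,0),.8)
    def cost(p):
        e=0
        for n,(x,y,w,h) in rois.items():
            b=B[n][y:y+h,x:x+w]; m=model(p,n,(x,y),(w,h)); e+=((b-m)**2).sum()
        return e
    from scipy.optimize import minimize
    best=None
    r=minimize(cost,p0,method="Nelder-Mead",options=dict(initial_simplex=np.array([p0]+[np.array(p0)+np.eye(5)[i]*[.008,.008,.008,.05,.04][i] for i in range(5)]),maxiter=600,xatol=1e-5,fatol=1e-4))
    return r.x,r.fun,cost(p0)
if __name__=="__main__":
    ims={"side":cv2.imread("pics/side0.png")[:,:,::-1],"top":cv2.imread("pics/top0.png")[:,:,::-1]}
    rois={"side":(303,217,48,55),"top":(355,193,62,28)}
    occ=bx(-11,8,-6,6,16,30)
    for L in(88,84,80): print(L,[np.round(a,4) for a in fitbar(ims,rois,[.505,-.217,.2,.13,0],occ,L)])
    # keeper orange centroid
    for n,(x,y,w,h) in {"side":(325,230,17,20),"top":(380,196,18,12)}.items():
        im=ims[n][y:y+h,x:x+w].astype(float); o=np.clip(im[:,:,0]-im[:,:,2]-25,0,None); o/=o.sum(); g=np.mgrid[y:y+h,x:x+w]; print(n,"orange",(g[1]*o).sum(),(g[0]*o).sum())
E
python3 m2.py
```

```text
88 [array([ 0.5075, -0.2141,  0.1989,  0.1147, -0.0981]), np.float64(47.5157), np.float64(84.4259)]
84 [array([ 0.5069, -0.2151,  0.2008,  0.1328, -0.0503]), np.float64(38.7609), np.float64(74.7254)]
80 [array([ 0.5071, -0.2149,  0.2003,  0.1427, -0.0126]), np.float64(36.2894), np.float64(70.6478)]
side orange 331.7228202368138 238.2058665231432
top orange 386.6053231939164 200.66844106463878
```

```bash
python3 - <<'E'
from h import *
k=tri((331.72,238.2),(386.6,200.67));print(k)
for yaw in(.13,.14,.15):
    for s in((.507,-.215),): 
        d=k[:2]-s; c,sn=np.cos(yaw),np.sin(yaw); print(yaw,"keeper in bar frame",(c*d[0]+sn*d[1])*1e3,(-sn*d[0]+c*d[1])*1e3)
E
```

```text
[ 0.51872427 -0.2137513   0.226737  ]
0.13 keeper in bar frame 11.78721821644781 -0.2817028959361005
0.14 keeper in bar frame 11.783811878439199 -0.39955902854661135
0.15 keeper in bar frame 11.779227169062553 -0.5173752055872313
```

Emit:
jog_arm([
  [0,0,-0.086,27,-51.8,6,60],
  [0,0,-0.086,27,-51.8,6,60],
  [0,0,-0.086,27,-51.8,6,60],
  [0,0,-0.086,27,-51.8,6,60],
  [0,0,-0.086,27,-51.8,6,60],
  [0,0,-0.086,27,-51.8,6,60],
  [0,0,-0.086,27,-51.8,6,60],
])

```text
time: 1.88
tool_pos: [0.3146, 0.1712, 0.3452]
ee_rot: [3.141, -0.002, 0.737]
wrist_force: [1.4, -0.1, 0.4]
width: 0.0599
```

Emit:
jog_arm([
  [0,0,-0.086,27,-51.8,4,60],
  [0,0,-0.086,27,-51.8,4,60],
  [0,0,-0.086,27,-51.8,4,60],
  [0,0,-0.086,27,-51.8,4,60],
  [0,0,-0.086,27,-51.8,4,60],
  [0,0,-0.086,27,-51.8,4,60],
  [0,0,-0.086,27,-51.8,4,60],
  [0,0,0,0,0,0,60],
  [0,0,0,0,0,0,60],
])

```text
time: 3.0
tool_pos: [0.5031, -0.1893, 0.3725]
ee_rot: [-3.141, 0.0, 0.137]
wrist_force: [-0.6, -0.2, 0.4]
width: 0.06
```

```bash
python3 - <<'E'
from h import *
for n,(x,y,w,h) in {"side":(290,170,110,140),"top":(340,150,90,90)}.items():
    im=snapshot(n); cv2.imwrite(f"pics/{n}2.png",im[:,:,::-1]); cv2.imwrite(f"pics/c{n}2.png",cv2.resize(im[y:y+h,x:x+w,::-1],None,fx=4,fy=4,interpolation=cv2.INTER_CUBIC))
o=get_obs();print(o["time"],o["tool_pos"],o["ee_rot"],o["joint_positions"])
E
```

```text
3.1 [ 0.50286766 -0.1884037   0.37329075] [ 3.14149163e+00 -7.77123542e-04  1.38741776e-01] [-4.64236982e-01  5.48935358e-02  1.26645472e+00  3.68852555e-04
  1.81954701e+00 -6.02887786e-01]
```

View pics/cside2.png

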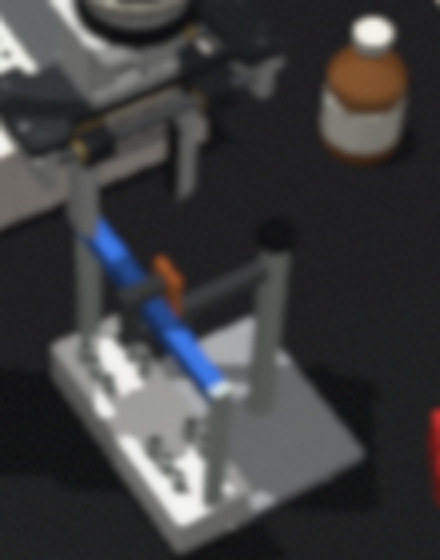

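View pics/ctop2.png

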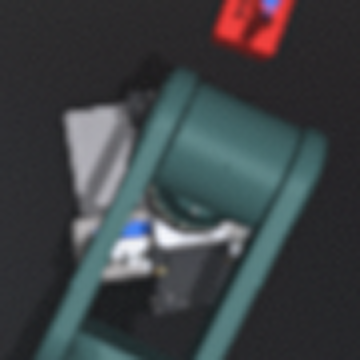

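Emit:
jog_arm([
  [0,0,0,0,0,-30,60],
  [0,0,0,0,0,-40,60],
  [0,0,0,0,0,-20,60],
  [0,0,0,0,0,-4,60],
  [0,0,0,0,0,0,40],
])

```text
time: 3.72
tool_pos: [0.5033, -0.1889, 0.2799]
ee_rot: [3.141, -0.002, 0.138]
wrist_force: [-0.7, -0.2, 1.1]
width: 0.0531
```

```bash
python3 - <<'E'
from h import *
for n,(x,y,w,h) in {"side":(290,170,110,140)}.items():
    im=snapshot(n); cv2.imwrite(f"pics/c{n}3.png",cv2.resize(im[y:y+h,x:x+w,::-1],None,fx=4,fy=4,interpolation=cv2.INTER_CUBIC))
o=get_obs();print(o["time"],o["tool_pos"],o["ee_rot"],o["wrist_force"],o["wrist_torque"])
E
```

```text
3.775 [ 0.50355832 -0.18925359  0.28042184] [ 3.13996916e+00 -2.41016641e-03  1.37891663e-01] [-0.27486762 -0.2875263   0.32099759] [-0.06347361  0.07047527  0.01740839]
```

View pics/cside3.png

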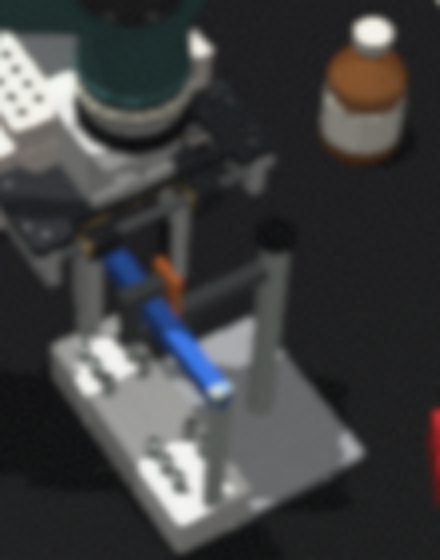

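The fingers straddle the bar (front finger at crop (88,280), rear at (180,230)), clear of the keeper at (168,280). Closing.

Emit:
jog_arm([
  [0,0,0,0,0,-2,25],
  [0,0,0,0,0,0,5],
  [0,0,0,0,0,0,0],
  [0,0,0,0,0,0,0],
  [0,0,0,0,0,0,0],
  [0,0,0,0,0,0,0],
  [0,0,0,0,0,0,0],
])

```text
time: 4.65
tool_pos: [0.5034, -0.1897, 0.2768]
ee_rot: [3.141, -0.0, 0.137]
wrist_force: [-0.2, 0.5, 0.2]
width: 0.0135
```

Emit:
jog_arm([
  [0,0,0,0,0,2,0],
  [0,0,0,5,0.7,0,0],
  [0,0,0,5,0.7,0,0],
  [0,0,0,5,0.7,0,0],
  [0,0,0,5,0.7,0,0],
  [0,0,0,0,0,0,0],
  [0,0,0,0,0,0,0],
])

```text
time: 5.52
tool_pos: [0.5225, -0.1869, 0.278]
ee_rot: [-3.141, 0.004, 0.137]
wrist_force: [-5.9, -0.4, -1.0]
width: 0.0139
```

```bash
python3 - <<'E'
from h import *
for n,(x,y,w,h) in {"side":(290,170,110,140)}.items():
    im=snapshot(n); cv2.imwrite(f"pics/c{n}4.png",cv2.resize(im[y:y+h,x:x+w,::-1],None,fx=4,fy=4,interpolation=cv2.INTER_CUBIC))
o=get_obs();print(o["time"],o["tool_pos"],o["ee_rot"],o["wrist_force"],o["wrist_torque"])
E
```

```text
5.575 [ 0.52250944 -0.18687332  0.277984  ] [-3.14062361  0.0034959   0.13646377] [-6.42303492e+00 -1.17878029e-05 -1.22185686e+00] [-0.10814034  1.11356329 -0.12384341]
```

View pics/cside4.png

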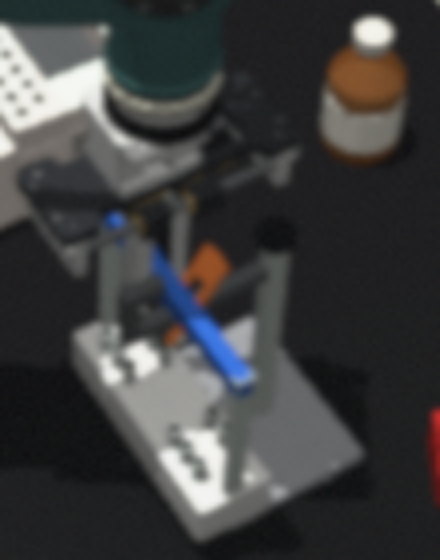

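Emit:
jog_arm([
  [0,0,0,1,0.1,0,0],
  [0,0,0,0,0,5,0],
  [0,0,0,0,0,8,0],
  [0,0,0,0,0,10,0],
  [0,0,0,0,0,10,0],
  [0,0,0,0,0,10,0],
  [0,0,0,0,0,8,0],
  [0,0,0,0,0,0,0],
])

```text
time: 6.58
tool_pos: [0.5249, -0.1868, 0.3311]
ee_rot: [3.14, -0.003, 0.137]
wrist_force: [0.5, -0.2, -2.2]
width: 0.0138
```

```bash
python3 - <<'E'
from h import *
for n,(x,y,w,h) in {"side":(290,170,110,140)}.items():
    im=snapshot(n); cv2.imwrite(f"pics/c{n}5.png",cv2.resize(im[y:y+h,x:x+w,::-1],None,fx=4,fy=4,interpolation=cv2.INTER_CUBIC))
o=get_obs();print(o["time"],o["tool_pos"],o["ee_rot"],o["wrist_force"],o["wrist_torque"],o["width"])
E
```

```text
6.625 [ 0.52468713 -0.18672211  0.33029697] [ 3.14095485e+00 -1.70399218e-03  1.37285705e-01] [ 0.51900817  0.23071389 -2.77877329] [ 0.00311753  0.12745692 -0.0410557 ] 0.013967881863146684
```

View pics/cside5.png

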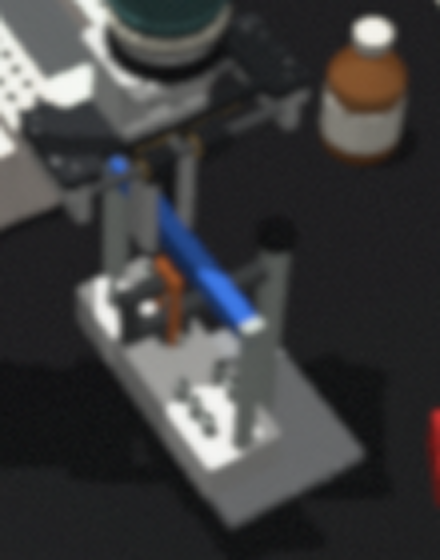

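Emit:
jog_arm([
  [0,0,0,-12,-1.7,0,0],
  [0,0,0,-20,-2.8,0,0],
  [0,0,0,-20,-2.8,0,0],
  [0,0,0,-25,-3.5,0,0],
  [0,0,0,-25,-3.5,0,0],
  [0,0,0,-12,-1.7,0,0],
  [0,0,0,0,0,0,0],
  [0,0,0,0,0,0,0],
])

```text
time: 7.62
tool_pos: [0.4107, -0.2027, 0.3296]
ee_rot: [-3.141, -0.001, 0.137]
wrist_force: [0.7, 0.1, -1.7]
width: 0.0141
```

```bash
python3 - <<'E'
from h import *
for n,(x,y,w,h) in {"side":(230,150,160,140),"top":(330,150,100,110)}.items():
    im=snapshot(n); cv2.imwrite(f"pics/{n}6.png",im[:,:,::-1]); cv2.imwrite(f"pics/c{n}6.png",cv2.resize(im[y:y+h,x:x+w,::-1],None,fx=4,fy=4,interpolation=cv2.INTER_CUBIC))
o=get_obs();print(o["time"],o["tool_pos"],o["ee_rot"],o["wrist_force"],o["wrist_torque"],o["width"])
E
```

```text
7.725 [ 0.41082908 -0.20269216  0.32950245] [-3.14127257e+00 -6.17812743e-05  1.37572859e-01] [ 0.34216359 -0.03780525 -2.25212348] [ 0.02857631  0.0423442  -0.02161553] 0.014062537462032114
```

View pics/cside6.png

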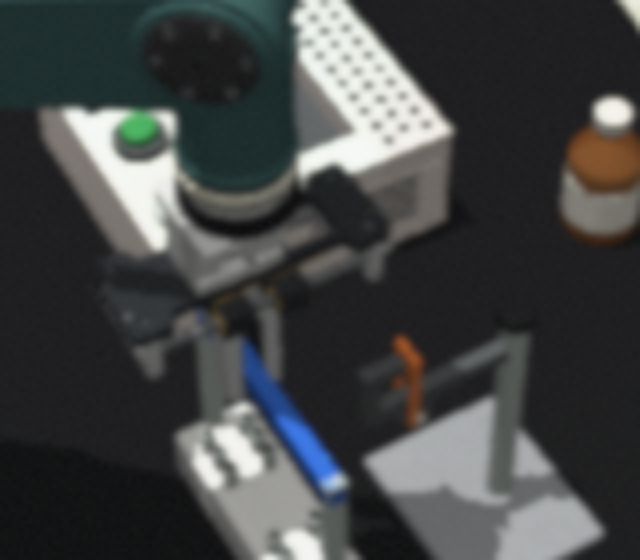

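View pics/ctop6.png

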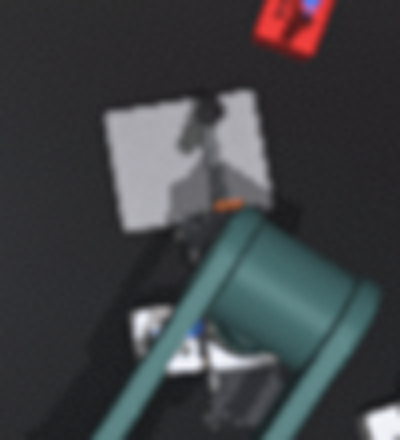

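Emit:
jog_arm([
  [0,0,0,0,10,20,0],
  [0,0,0,0,23,25,0],
  [0,0,0,10,38,0,0],
  [0,0,0,18,45,0,0],
  [0,0,0,18,45,0,0],
  [0,0,-0.01,18,45,0,0],
  [0,0,0,18,45,0,0],
  [0,0,0,18,45,0,0],
  [0,0,0,18,45,0,0],
  [0,0,0,18,40,0,0],
  [0,0,0,12,22,0,0],
  [0,0,0,6,10.4,0,0],
])

```text
time: 9.22
tool_pos: [0.5649, 0.2124, 0.3736]
ee_rot: [3.141, 0.001, 0.129]
wrist_force: [-0.0, -0.4, -1.9]
width: 0.0136
```

Emit:
jog_arm([
  [0,0,0,0,0,0,0],
  [0,0,0,0,0,0,0],
])

```text
time: 9.48
tool_pos: [0.5642, 0.2098, 0.3749]
ee_rot: [3.141, 0.0, 0.126]
wrist_force: [0.1, -0.6, -1.8]
width: 0.0138
```

```bash
python3 - <<'E'
from h import *
for n,(x,y,w,h) in {"side":(225,80,140,140),"top":(230,130,110,110)}.items():
    im=snapshot(n); cv2.imwrite(f"pics/{n}7.png",im[:,:,::-1]); cv2.imwrite(f"pics/c{n}7.png",cv2.resize(im[y:y+h,x:x+w,::-1],None,fx=5 if n=="top" else 4,fy=5 if n=="top" else 4,interpolation=cv2.INTER_CUBIC))
o=get_obs();print(o["time"],o["tool_pos"],o["ee_rot"],o["wrist_force"],o["wrist_torque"],o["width"])
E
```

```text
9.575 [0.564097   0.20971292 0.37518069] [ 3.14143542e+00 -6.13979089e-04  1.25762625e-01] [ 0.72735508 -0.45438766 -1.03246964] [-0.01185176  0.04728936  0.03122969] 0.013677826308363963
```

View pics/cside7.png

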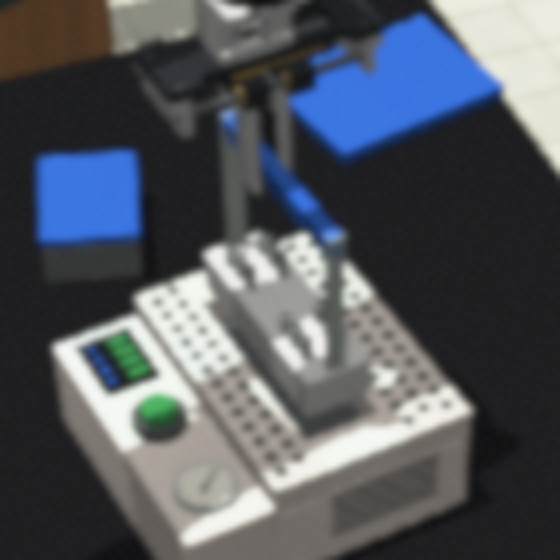

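View pics/ctop7.png

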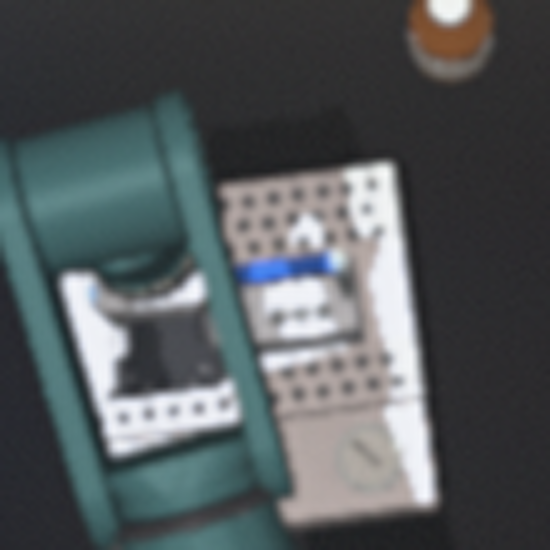

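```bash
cat > ov.py <<'E'
import sys
from h import *
i=sys.argv[1]; dx,dy,dz=[float(a)/1e3 for a in sys.argv[2:5]]
o=get_obs(); tp=o["tool_pos"]; yaw=o["ee_rot"][2]
c=[tp[0]+.0256*np.sin(yaw)+dx,tp[1]-.0256*np.cos(yaw)+dy,tp[2]-.2418+dz,yaw];u=[.538,.1815,0,.127]
print("carrier",np.round(c,4),"well",.538+.03*np.cos(.127),.1815+.03*np.sin(.127))
s,t=[cv2.imread(f"pics/{n}{i}.png")[:,:,::-1] for n in("side","top")]
overlay(s,"side",[(CAR,c,(0,0,255)),(UNIT,u,(0,255,0))],(235,95),(115,125),5,f"pics/os{i}.png")
overlay(t,"top",[(CAR,c,(0,0,255)),(UNIT,u,(0,255,0))],(230,155),(100,90),6,f"pics/ot{i}.png")
E
python3 ov.py 7 0 0 0
```

```text
carrier [0.5673 0.1843 0.1334 0.1258] well 0.5677583900060236 0.18529976634142117
```

View pics/os7.png

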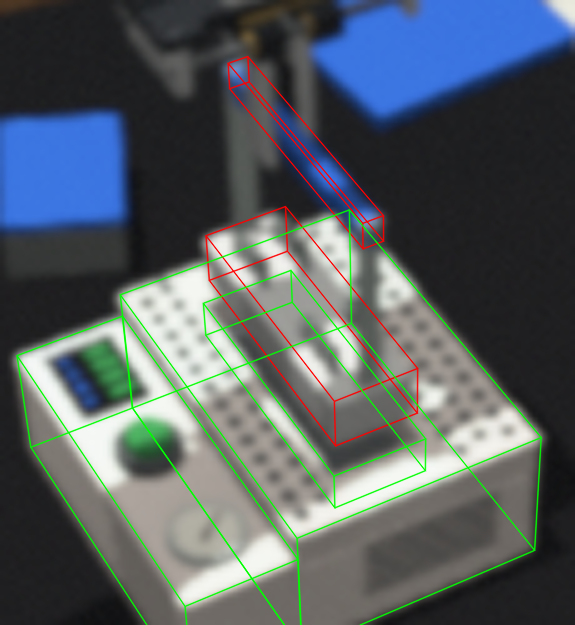

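View pics/ot7.png

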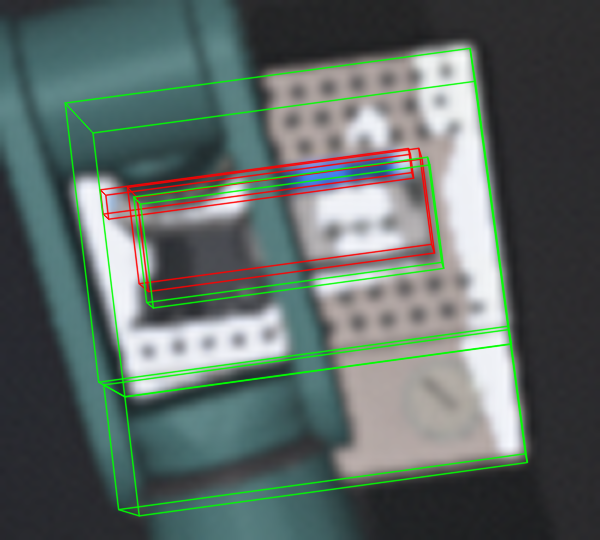

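```bash
python3 - <<'E'
from h import *
s,t=[cv2.imread(f"pics/{n}7.png")[:,:,::-1] for n in("side","top")]
c=[.5673,.1843,.1334,.1258];u=[.538,.1815,0,.127]
import numpy as np
def pair(im,n,o,wh,k,fn):
    overlay(im,n,[],o,wh,k,"pics/_a.png");overlay(im,n,[(CAR,c,(0,0,255))],o,wh,k,"pics/_b.png")
    cv2.imwrite(fn,np.hstack([cv2.imread("pics/_a.png"),cv2.imread("pics/_b.png")]))
pair(s,"side",(275,115),(50,75),8,"pics/p7s.png");pair(t,"top",(275,170),(40,40),10,"pics/p7t.png")
E
```

```text
(no output)
```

View pics/p7s.png

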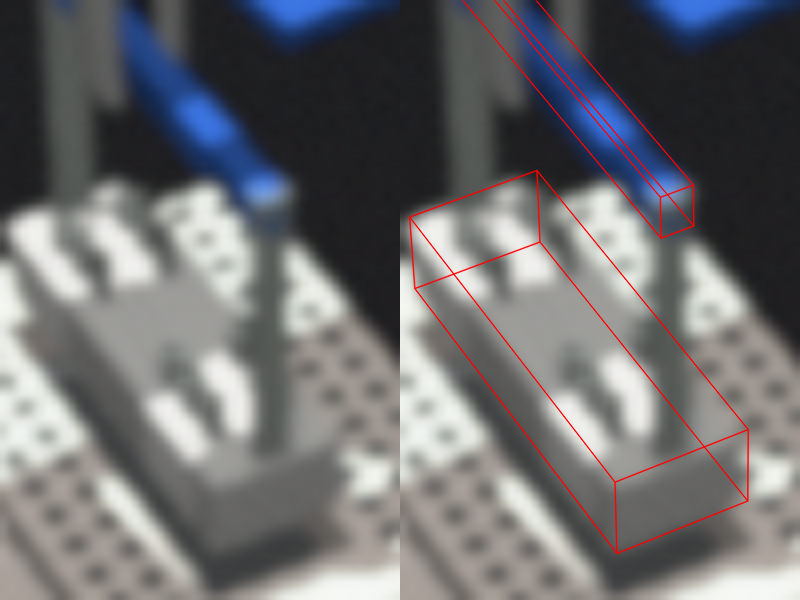

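View pics/p7t.png

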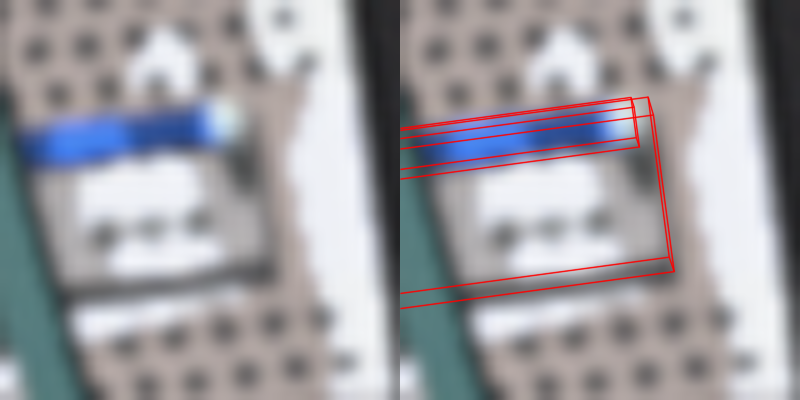

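Emit:
jog_arm([
  [0,0,0,0.4,0.5,-8,0],
  [0,0,0,0,0,-10,0],
  [0,0,0,0,0,-3,0],
  [0,0,0,0,0,0,0],
])

```text
time: 10.07
tool_pos: [0.5645, 0.2111, 0.3529]
ee_rot: [3.141, 0.001, 0.127]
wrist_force: [-0.8, -0.5, -2.4]
width: 0.0138
```

Emit:
jog_arm([
  [0,0,0,0,0,-3,0],
  [0,0,0,0,0,-3,0],
  [0,0,0,0,0,0,0],
])

```text
time: 10.45
tool_pos: [0.5646, 0.2112, 0.3473]
ee_rot: [3.142, 0.0, 0.127]
wrist_force: [0.2, 0.2, -2.4]
width: 0.014
```

```bash
cat > look.py <<'E'
import sys
from h import *
i=sys.argv[1]
for n in("side","top"):
    im=snapshot(n); cv2.imwrite(f"pics/{n}{i}.png",im[:,:,::-1])
s,t=[cv2.imread(f"pics/{n}{i}.png") for n in("side","top")]
cv2.imwrite(f"pics/c{i}.png",np.hstack([cv2.resize(s[115:205,260:325],None,fx=6,fy=6,interpolation=3),cv2.resize(t[165:225,255:315],(540,540),interpolation=3)[:,140:]]))
o=get_obs();print(o["time"],o["tool_pos"],o["ee_rot"],o["wrist_force"],o["wrist_torque"],o["width"])
E
python3 look.py 8
```

```text
10.55 [0.5647014  0.21116953 0.34771301] [-3.14157280e+00 -1.11339138e-04  1.27019139e-01] [ 0.41840202 -1.3010306  -1.66679143] [-0.02640864  0.03647997  0.02180044] 0.013725043319264035
```

View pics/c8.png

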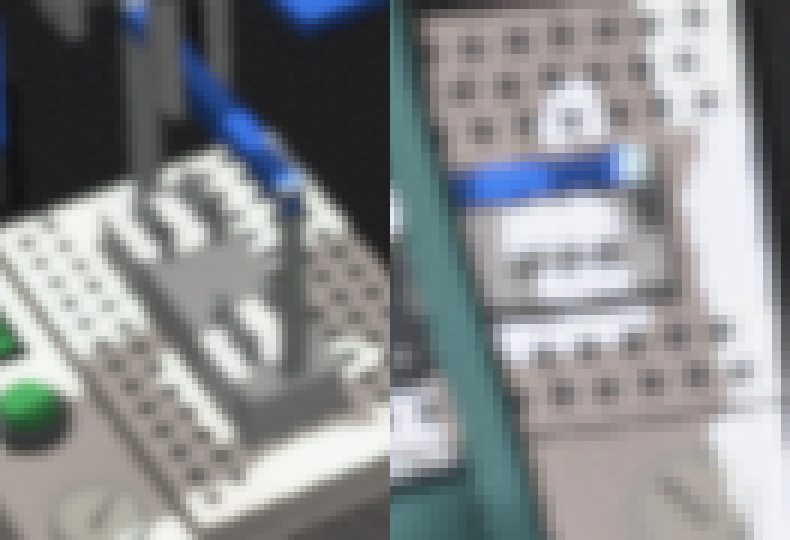

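Emit:
jog_arm([
  [0,0,0,0,0,-4,0],
  [0,0,0,0,0,-4,0],
  [0,0,0,0,0,0,0],
])

```text
time: 10.92
tool_pos: [0.5645, 0.2111, 0.3389]
ee_rot: [3.141, 0.001, 0.127]
wrist_force: [0.3, -0.9, -2.6]
width: 0.0141
```

Emit:
jog_arm([
  [0,0,0,0,0,-4,0],
  [0,0,0,0,0,-4,0],
  [0,0,0,0,0,-3,0],
  [0,0,0,0,0,0,0],
])

```text
time: 11.42
tool_pos: [0.5646, 0.2111, 0.3282]
ee_rot: [3.141, 0.001, 0.127]
wrist_force: [0.7, 0.7, -2.6]
width: 0.0136
```

```bash
python3 look.py 9; python3 ov.py 9 0 0 0
```

```text
11.525 [0.5647187  0.21113534 0.32873896] [-3.14156062e+00 -1.71052984e-04  1.26990322e-01] [-0.00705962 -0.5173376  -2.34469701] [-0.04348991  0.0434904   0.01057099] 0.013754753222890886
carrier [0.568  0.1857 0.0869 0.127 ] well 0.5677583900060236 0.18529976634142117
```

View pics/os9.png

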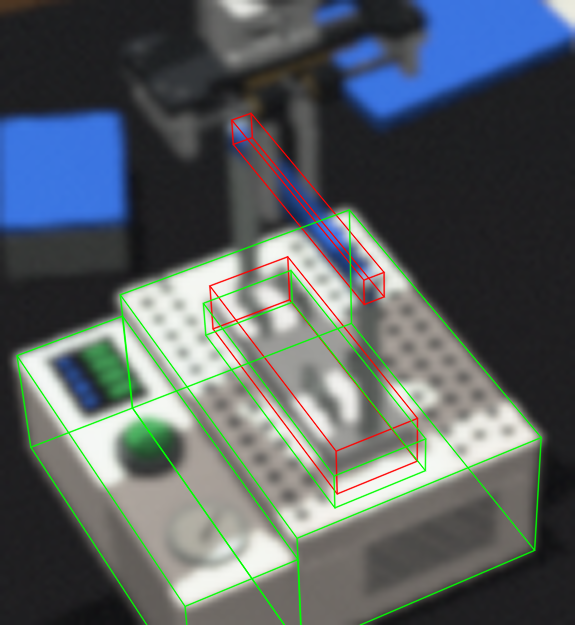

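Emit:
jog_arm([
  [0,0,0,0,0,-2,0],
  [0,0,0,0,0,-2,0],
  [0,0,0,0,0,-1.5,0],
  [0,0,0,0,0,0,0],
])

```text
time: 12.02
tool_pos: [0.5646, 0.2111, 0.3229]
ee_rot: [3.142, 0.0, 0.127]
wrist_force: [-0.0, -0.4, -1.7]
width: 0.0138
```

Emit:
jog_arm([
  [0,0,0,0,0,-1,0],
  [0,0,0,0,0,-1,0],
  [0,0,0,0,0,0,0],
])

```text
time: 12.4
tool_pos: [0.5647, 0.2113, 0.322]
ee_rot: [-3.141, -0.001, 0.127]
wrist_force: [-0.6, 0.6, 0.1]
width: 0.014
```

Emit:
jog_arm([
  [0,0,0,0,0,-0.5,0],
  [0,0,0,0,0,0,16],
  [0,0,0,0,0,0,20],
  [0,0,0,0,0,0,30],
  [0,0,0,0,0,0,40],
  [0,0,0,0,0,0,50],
  [0,0,0,0,0,0,50],
])

```text
time: 13.28
tool_pos: [0.5647, 0.2111, 0.3207]
ee_rot: [3.142, -0.0, 0.127]
wrist_force: [-0.4, -0.3, 1.3]
width: 0.0497
```

```bash
python3 look.py 10; python3 ov.py 10 0 0 0
```

```text
13.375 [0.56468119 0.21114639 0.32070717] [ 3.14152866e+00 -7.24408340e-05  1.26980426e-01] [ 0.77570642 -1.52517931  0.86461288] [-0.04300051 -0.00022205  0.01465107] 0.04961107600149869
carrier [0.5679 0.1858 0.0789 0.127 ] well 0.5677583900060236 0.18529976634142117
```

View pics/c10.png

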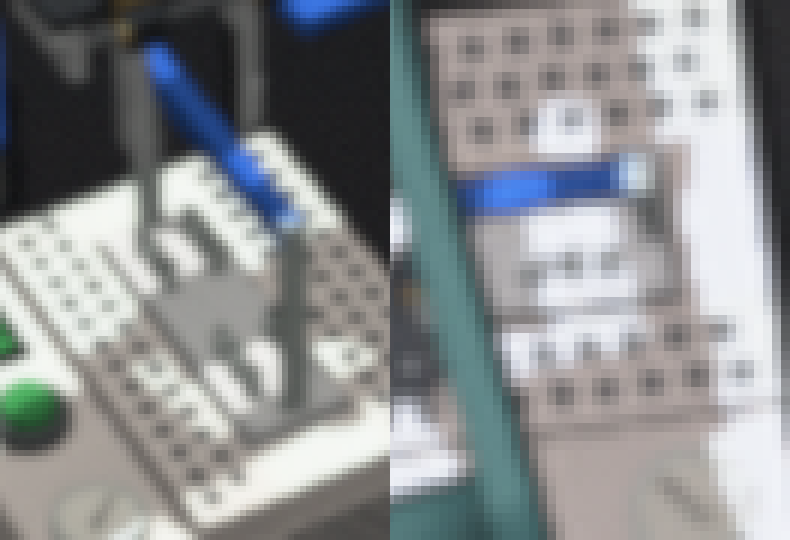

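View pics/os10.png

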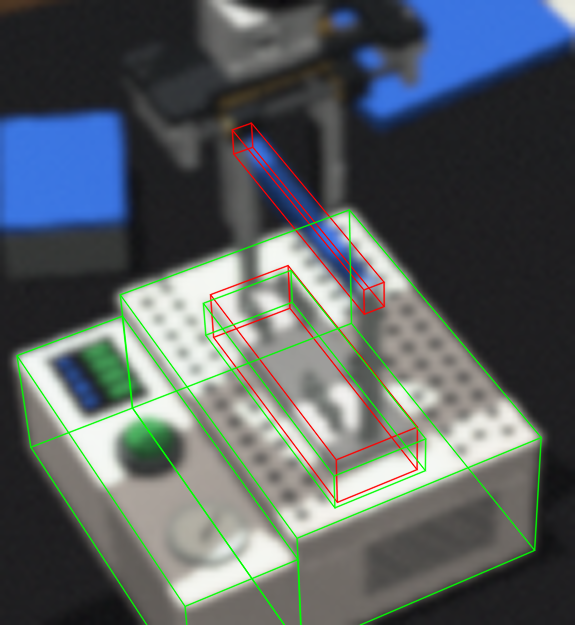

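Emit:
jog_arm([
  [0,0,0,0,0,5,50],
  [0,0,0,0,0,15,50],
  [0,0,0,0,0,30,50],
  [0,0,0,0,0,30,50],
  [0,0,0,0,0,0,50],
])

```text
time: 14.0
tool_pos: [0.5651, 0.2113, 0.4052]
ee_rot: [-3.14, -0.008, 0.127]
wrist_force: [0.4, -0.6, -0.2]
width: 0.0501
```

Emit:
jog_arm([
  [0,0,0.17,-14.5,-5,0,0],
  [0,0,0.17,-14.5,-5,0,0],
  [0,0,0.17,-14.5,-5,0,0],
  [0,0,0.17,-14.5,-5,0,0],
  [0,0,0.17,-14.5,-5,0,0],
  [0,0,0.17,-14.5,-5,0,0],
  [0,0,0.17,-14.5,-5,0,0],
  [0,0,0.17,-14.5,-5,0,0],
  [0,0,0,0,0,0,0],
  [0,0,0,0,0,0,0],
])

```text
time: 15.25
tool_pos: [0.4489, 0.1712, 0.4001]
ee_rot: [-3.141, 0.0, 1.485]
wrist_force: [-0.1, -1.1, 0.5]
width: 0.0003
```

```bash
python3 look.py 11; python3 - <<'E'
from h import *
s=cv2.imread("pics/side11.png")[:,:,::-1]
c=[.5678,.1855,.08,.127]
overlay(s,"side",[],(235,95),(115,125),5,"pics/_a.png");overlay(s,"side",[(CAR,c,(0,0,255))],(270,125),(55,80),5,"pics/_b.png")
a=cv2.imread("pics/_a.png")[:550];b=cv2.imread("pics/_b.png");b=cv2.copyMakeBorder(b,0,550-b.shape[0],0,0,0)[:,:225];cv2.imwrite("pics/p11.png",np.hstack([a,b]))
E
```

```text
15.35 [0.44910105 0.17127357 0.40016243] [-3.14091002e+00  1.03861806e-04  1.48555984e+00] [0.66737177 0.3251776  0.15304255] [-0.00115789 -0.05602612 -0.03038961] 0.0002859321024481884
```

View pics/p11.png

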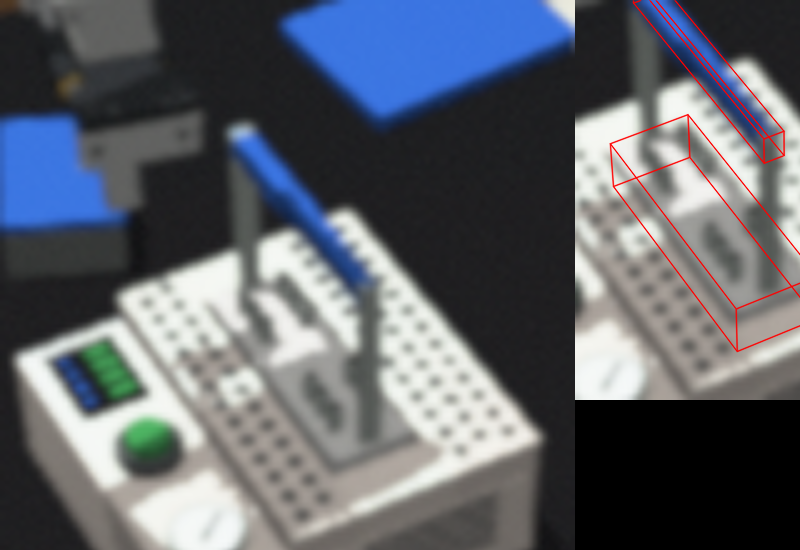

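View pics/top11.png

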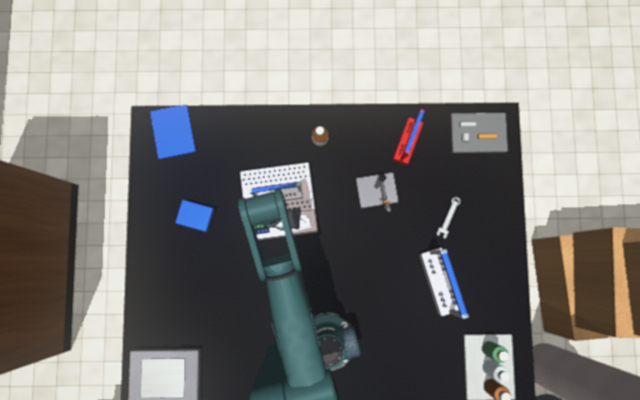

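Emit:
jog_arm([
  [0,0,0,0,-0.7,-50,0],
  [0,0,0,0,0,-60,0],
  [0,0,0,0,0,-50,0],
  [0,0,0,0,0,-25,0],
  [0,0,0,0,0,0,0],
])

```text
time: 15.98
tool_pos: [0.4478, 0.1702, 0.2131]
ee_rot: [-3.136, 0.002, 1.486]
wrist_force: [-0.2, 0.7, 1.1]
width: 0.0002
```

```bash
python3 look.py 12; python3 - <<'E'
from h import *
s=cv2.imread("pics/side12.png")[:,:,::-1]
overlay(s,"side",[],(235,95),(115,125),5,"pics/p12.png")
E
```

```text
16.075 [0.44932226 0.17061336 0.2165666 ] [ 3.14065678e+00 -4.06215985e-04  1.48650312e+00] [ 0.59240239 -0.04950526 -0.06959465] [-0.00856919  0.06470058 -0.01617674] 0.000253375778815586
```

View pics/p12.png

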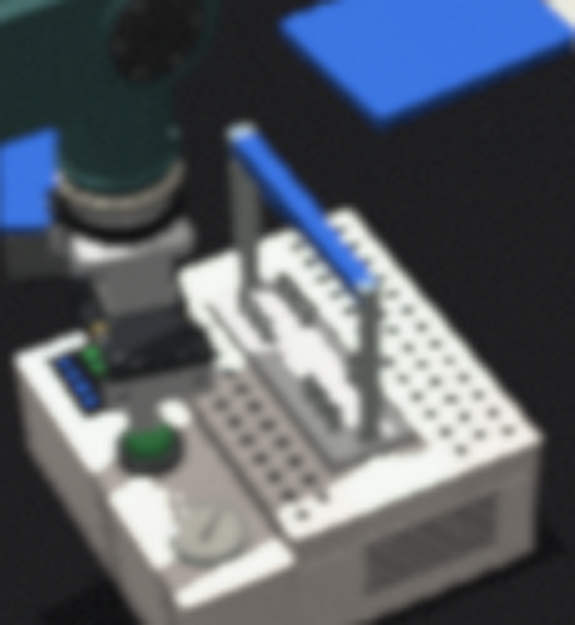

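Fingertips at about (150,420) stand over the button at (150,440), well clear of the carrier.

Emit:
jog_arm([
  [0,0,0,0,0,-6,0],
  [0,0,0,0,0,-4,0],
  [0,0,0,0,0,-2,0],
  [0,0,0,0,0,0,0],
])

```text
time: 16.58
tool_pos: [0.4495, 0.1707, 0.2048]
ee_rot: [3.139, -0.001, 1.487]
wrist_force: [2.1, 0.6, 5.1]
width: 0.0006
```

Emit:
jog_arm([
  [0,0,0,0,0,-2,0],
  [0,0,0,0,0,0,0],
])

```text
time: 16.82
tool_pos: [0.4495, 0.1706, 0.2034]
ee_rot: [3.138, -0.001, 1.487]
wrist_force: [1.1, 0.6, 6.3]
width: 0.0006
```

Emit:
jog_arm([
  [0,0,0,0,0,-2,0],
  [0,0,0,0,0,-1,0],
  [0,0,0,0,0,0,0],
])

```text
time: 17.2
tool_pos: [0.4495, 0.1707, 0.2032]
ee_rot: [3.137, -0.001, 1.487]
wrist_force: [-3.3, -0.6, 18.1]
width: 0.0007
```

Emit:
jog_arm([
  [0,0,0,0,0,5,0],
  [0,0,0,0,0,30,0],
  [0,0,0,0,0,60,0],
  [0,0,0,-20,0,60,0],
  [0,0,0,-40,0,10,0],
  [0,0,0,-40,0,0,0],
  [0,0,0,0,0,0,0],
  [0,0,0,0,0,0,0],
])

```text
time: 18.2
tool_pos: [0.3489, 0.1704, 0.3621]
ee_rot: [-3.14, 0.001, 1.487]
wrist_force: [-0.8, 0.3, -0.2]
width: 0.0003
```

```bash
python3 look.py 13; python3 - <<'E'
from h import *
s=cv2.imread("pics/side13.png")[:,:,::-1];t=cv2.imread("pics/top13.png")[:,:,::-1]
c=[.5678,.1855,.08,.127]
overlay(s,"side",[],(235,95),(155,190),3,"pics/_a.png");overlay(t,"top",[(CAR,c,(0,0,255))],(235,155),(85,90),5,"pics/_b.png")
a=cv2.imread("pics/_a.png")[:450];b=cv2.imread("pics/_b.png");b=cv2.copyMakeBorder(b,0,max(0,a.shape[0]-b.shape[0]),0,0,0)[:,:330];cv2.imwrite("pics/p13.png",np.hstack([a,b]))
print(np.abs(s[180:182].astype(int)).mean())
for l in("spanner","amber_bottle","cap_box"):
    for n in("side","top"): print(l,n,[np.round(d["bbox"]).tolist() for d in look_for(l,n)][:1])
from m2 import *
ims={"side":s,"top":t}
print(fitbar(ims,{"side":(278,117,36,42),"top":(248,175,55,26)},[.5678,.1855,.245,.127,0],None,80))
E
```

```text
18.3 [0.34943361 0.17035562 0.36206329] [-3.13968477e+00  8.48210285e-04  1.48652207e+00] [ 0.7495492  -0.8271395   0.46549996] [-0.03801087 -0.00474501 -0.01644603] 0.0007935670928947687
116.35286458333333
spanner side [[325.0, 360.0, 391.0, 381.0]]
spanner top [[355.0, 175.0, 402.0, 211.0]]
amber_bottle side [[372.0, 172.0, 391.0, 210.0]]
amber_bottle top [[310.0, 127.0, 325.0, 146.0]]
cap_box side []
cap_box top [[177.0, 200.0, 217.0, 234.0]]
(array([ 0.56744499,  0.18857062,  0.24635741,  0.11387041, -0.0500434 ]), np.float64(38.60629288419454), np.float64(42.99256009193307))
```

View pics/p13.png

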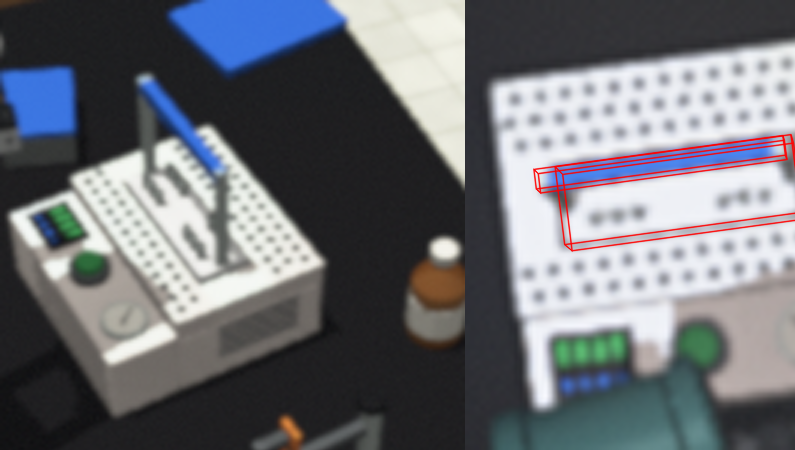

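The press ended on a hard stop about 5 mm above where I expected it. I'll press again in finer steps to measure the travel.

Emit:
jog_arm([
  [0,0,0,40,0,0,0],
  [0,0,0,40,0,-10,0],
  [0,0,0,20,0,-50,0],
  [0,0,0,0,0,-60,0],
  [0,0,0,0,0,-25,0],
  [0,0,0,0,0,-3,0],
  [0,0,0,0,0,0,0],
  [0,0,0,0,0,0,0],
  [0,0,0,0,0,0,0],
])

```text
time: 19.73
tool_pos: [0.4495, 0.1706, 0.2166]
ee_rot: [3.139, -0.001, 1.487]
wrist_force: [-0.5, -0.4, -0.4]
width: 0.0004
```

Emit:
jog_arm([
  [0,0,0,0,0,-1.5,0],
  [0,0,0,0,0,0,0],
  [0,0,0,0,0,0,0],
])

```text
time: 20.1
tool_pos: [0.4489, 0.1704, 0.2135]
ee_rot: [-3.142, -0.0, 1.487]
wrist_force: [0.4, -0.7, 0.1]
width: 0.0005
```

Emit:
jog_arm([
  [0,0,0,0,0,-1.5,0],
  [0,0,0,0,0,0,0],
  [0,0,0,0,0,0,0],
])

```text
time: 20.48
tool_pos: [0.4489, 0.1704, 0.2119]
ee_rot: [-3.141, -0.0, 1.487]
wrist_force: [0.5, -0.5, -1.0]
width: 0.0002
```

Emit:
jog_arm([
  [0,0,0,0,0,-1.5,0],
  [0,0,0,0,0,0,0],
  [0,0,0,0,0,0,0],
])

```text
time: 20.85
tool_pos: [0.4489, 0.1705, 0.2105]
ee_rot: [-3.142, -0.0, 1.487]
wrist_force: [0.4, 0.1, 0.3]
width: 0.0003
```

Emit:
jog_arm([
  [0,0,0,0,0,-1.5,0],
  [0,0,0,0,0,0,0],
  [0,0,0,0,0,0,0],
])

```text
time: 21.22
tool_pos: [0.449, 0.1705, 0.2093]
ee_rot: [3.141, -0.0, 1.487]
wrist_force: [0.3, 0.3, 1.6]
width: 0.0002
```

Emit:
jog_arm([
  [0,0,0,0,0,-1.5,0],
  [0,0,0,0,0,0,0],
  [0,0,0,0,0,0,0],
])

```text
time: 21.6
tool_pos: [0.449, 0.1705, 0.2077]
ee_rot: [3.141, -0.0, 1.487]
wrist_force: [-0.5, 1.0, 1.8]
width: 0.0006
```

Emit:
jog_arm([
  [0,0,0,0,0,-2,0],
  [0,0,0,0,0,0,0],
  [0,0,0,0,0,0,0],
])

```text
time: 21.98
tool_pos: [0.449, 0.1705, 0.2057]
ee_rot: [3.141, -0.0, 1.487]
wrist_force: [-0.1, 1.2, 3.4]
width: 0.0004
```

Emit:
jog_arm([
  [0,0,0,0,0,-2,0],
  [0,0,0,0,0,-2,0],
  [0,0,0,0,0,0,0],
  [0,0,0,0,0,0,0],
])

```text
time: 22.48
tool_pos: [0.449, 0.1705, 0.2033]
ee_rot: [3.14, -0.0, 1.487]
wrist_force: [-3.7, -1.0, 11.2]
width: 0.0006
```

Emit:
jog_arm([
  [0,0,0,0,0,5,0],
  [0,0,0,0,0,30,0],
  [0,0,0,0,0,60,0],
  [0,0,0,-20,0,60,0],
  [0,0,0,-50,0,10,0],
  [0,0,0,-50,0,0,0],
  [0,0,0,0,0,0,0],
  [0,0,0,0,0,0,0],
  [0,0,0,0,0,0,0],
])

```text
time: 23.6
tool_pos: [0.3301, 0.1704, 0.3649]
ee_rot: [-3.14, 0.001, 1.486]
wrist_force: [0.4, 0.8, 0.4]
width: 0.0006
```

```bash
python3 look.py 14; python3 - <<'E'
from h import *
s=cv2.imread("pics/side14.png")[:,:,::-1]
overlay(s,"side",[],(225,95),(165,160),4,"pics/p14.png")
E
```

```text
23.7 [0.33002031 0.17042577 0.36507037] [-3.13996883e+00  6.89830640e-04  1.48627698e+00] [-0.14563843 -0.06411601  0.52510079] [ 0.0364278  -0.10817047 -0.00310083] 0.0005285679516976061
```

View pics/p14.png

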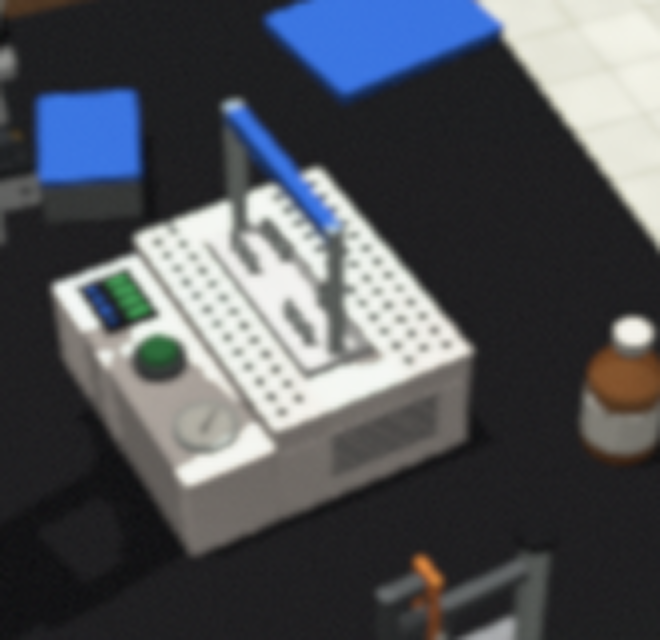

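The picture shows the carrier sitting level in the well (near end at (340,355)), the button up at (158,355) and the keeper shut at (430,580). The robot is clear of everything.

```bash
python3 -c "
from bench import *
print(close_job())"
```

```text
the job is handed in; nothing more can be done
None
```

I pushed the carrier's bar back about 19–20 mm against the keeper and lifted it off the hook. I then lowered it into the well, let go, pressed the start button to its stop and released it. The job was handed in at about 24 s, and no verdict was given.

**Last checks that agreed**
- **Carrier:** the tool height at contact was 0.322 m, against 0.3218 m worked out beforehand. The pictures show it level in the well with an even gap around it.
- **Keeper and robot:** the keeper looks shut, and the robot stands clear with only noise on the wrist force.
- **Button:** it looks released in the last picture.
- **Bottle:** its box stayed within about 5 px in both cameras.

**Checks that failed or disagreed**
- **Button height:** the button's stop was about 2–5 mm higher than my camera estimate of the button. I pressed again in fine steps: contact came at a tool height of about 0.2096 m and the stop at 0.2033 m, so about 6 mm of travel. That means both presses went fully down.
- **Bar fit:** the last automatic fit of the bar was poor because of white highlights. It put the carrier 3 mm off in y with a 0.05 rad tilt, so I relied on the overlay and the contact height.
- **Detector misses:** the final look missed the cap box in the side view, though its top view was unchanged. In the top view it took the hook stand for the spanner, though the spanner's side view was unchanged.

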